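# Lay the parcel in the sizing gauge and close the jaw on it

## Robot

A 6-joint arm with a two-finger parallel gripper is mounted at the origin on a cart in front of the work surface, level with it; the furniture and walls round the work are solid. World frame = base frame: x ahead of the robot, y to its left, z up, the work surface at z = 0. Lengths are in m, angles in rad, forces in N, time in s.
With the tool pointing down it reaches from about 0.25 to 0.775 m from the base axis. Payload 4 kg.
Tool frame: the origin (TCP) lies midway between the tips of the shut fingers; the grasp point (between the pads) lies 19 mm behind it; y points along the fingers, x is the direction in which the jaws open and shut, and the axes are right-handed (so a half turn about y gives the same grasp; the last joint's range is limited). The gripper opens to 94 mm and grips with 3 to 60 N. Pads are 16 mm wide; open, the fingers measure 119 mm over their backs; the gripper's body (75 mm by 177 mm) begins 78 mm behind the grasp point.
Start: joints at [1.075, 0.087, 1.371, -0, 1.684, -0.103], TCP at [0.211, 0.508, 0.206] pointing down, gripper open.
Joint ranges: [-3.1, 3.1], [-0.76, 2.03], [0.27, 2.55], [-1.08, 4.22], [0.17, 2.65], [-2.57, 2.57]. Speed limits (rad/s): [2.79, 2.79, 3.14, 3.14, 3.14, 3.14].

## Interface

Orientations are given as [roll, pitch, yaw] about the fixed x, y, z axes, in that order (R = Rz(yaw) Ry(pitch) Rx(roll)).
In Python, from bench import robot, snapshot, camera_info, ticket gives the robot as it stands.
- The arm moves only by the shell command python3 -m creep 'ROWS'. ROWS is JSON, a list of rows, each an object with "slide": the shift along the tool's x, y, z in mm, a list of three; "roll": the turn about the tool's y in degrees; "grip": the closure, from 0 (fully open) to 1 (shut). In form: [{"slide": [x, y, z], "roll": roll, "grip": grip}, ...]. A call has 1 to 20 rows; each row is the pose to reach, as a shift and turn from the pose commanded when the call began, along the tool's axes at that moment; what a row does not reach only later rows make up. A row lasts 1/12 s, in which the tool goes at most 41.7 mm and 7.16 degrees, less where a joint would pass 70% of its speed; a pose out of reach is approached as far as the arm can. A call with a gripper value outside its range is refused whole. The fingers move at their own pace and stop on an object; the grip force is fixed at half the most. Time passes only in rows, so rows that repeat a pose let the fingers close. It gives the time, the measured TCP pose, the force and the opening at its end, in the units of the state.
- robot.get_obs(): the state, without advancing time (a new reading comes with each control period).
- snapshot(name): name is "scene" or "top" or "wrist"; returns the picture (420x560x3 uint8, red, green, blue); there is no depth.
- camera_info(name): a dict with "fx", "fy", "cx", "cy" (pixels), "dist" ([k1, k2, p1, p2, k3] as OpenCV has them; the pictures are not rectified), "cam_to_world" (4x4, takes a point from camera to world coordinates). Camera axes: x right, y down, z forward; pixel columns grow to the right and rows downward; lengths in m; the calibration is good to about 2 mm. A picture is of the moment at which its call begins: read the wrist's pose just before it. camera_info takes no time and is no camera call; for the wrist camera it gives the pose at the moment of the call.
- ticket.close_job(): hands the job in, once; it reports no verdict.
The state is a dict: "time": time; "joint_positions": joint angles; "qvel": joint speeds; "joint_torque": joint torques, N m; "tool_pos": TCP position; "ee_rot": TCP orientation; "wrist_force": force on the tool from outside, world axes, zero at the start; "wrist_torque": the same for the moment, N m; "width": finger opening in m.
Only numpy, scipy, OpenCV 4.12 (cv2) and the standard library are available. Lean on these libraries where they do the work, as an engineer would, in place of code of your own. Each camera call takes 0.05 s, during which the arm holds its last target.

## Task

Measure the parcel that stands on its side on the sizing gauge: push it over, away from the robot, so that it lies flat on the gauge with its address label up, and then bring it up snug for the reading: push it squarely back against the gauge's rear rail, and slide the jaw along until the parcel sits snugly between the jaw and the end stop. Push only: never lift the parcel off the gauge, and leave the other things on the counter where they are.

Things in the scene. Friction and masses are not known exactly. Their poses are not given: they have to be found in the camera images.
- gauge: flat parcel sizing gauge fixed to the counter: light metal bed 190 (its x) by 290 (its y), top face 8 above the counter. Origin: centre of its underside; x points away from the robot to the rear rail, y to the left to the end stop, z up. The near and right edges are open; scale marks run along the near edge
- rail_face (a point): middle of the inner (robot-side) face of the grey rear rail along the gauge's far edge, at gauge x = +85; the rail runs the full length, top 36 above the counter. Same axes as the gauge
- stop_face (a point): middle of the inner (right-hand) face of the grey end stop at the gauge's left end, at gauge y = +122; it reaches from gauge x = -40 to +85, top 36 above the counter. Same axes as the gauge
- jaw (a joint): travel in m (0 to 0.125) of the dark upright jaw that slides on the bed to the left, along gauge +y, towards the end stop; its face is at gauge y = -100 mm + this value. Steady friction about 2.5 N; it stays where it is left. Blade from gauge x = -35 to +75, 8 thick, top 59 above the counter; a foot plate 5 high reaches 42 right of the face. With the parcel snug it reads about 0.102
- jaw_pad (a point): centre of the rubber push pad on the jaw's outer (right) side, where the jaw is pushed to the left: 50 (gauge x) by 26 high, centre 42 above the counter, at gauge x = +20; the point lies on the pad's surface, 10 right of the jaw's face. Same axes as the gauge
- parcel: brown taped parcel 90 (its x) by 120 (its y) by 40 (its z), 0.2 to 0.37 kg, rigid. White label on its +z side; origin: centre of the opposite side. Starts standing on a 40x120 side on the bed, 90 high, label to the robot (its z towards the robot, its x up). Pushed near the top it tips about its far lower edge and past about 24 degrees falls by itself, ending label up, its z up
- parcel_mid (a point): the parcel's middle, half-way between the label side and the side opposite; same axes as the parcel. Lying flat on the gauge it is 28 above the counter; against rail and stop it is at gauge x = +40, y = +62
- parcel_small: small brown taped parcel, 85x111x42, already lying flat left of the gauge; leave it alone. Origin: centre of its underside
- label_roll: white roll of labels standing on its flat end, 62 across, 41 high; leave it alone. Origin: centre of its underside
- packing_tape: roll of tan packing tape lying flat, 96 across, 48 high; leave it alone. Origin: centre of its underside
- bell: domed counter bell, 68 across, 57 high; leave it alone. Origin: centre of its underside
- letter_bundle: banded bundle of letters, 112x191x37; leave it alone. Origin: centre of its underside
- ink_pad: shut red and black stamp pad tin, 71x112x19; leave it alone. Origin: centre of its underside
- marker: black and white felt marker lying on its side, 135 long, 17 thick; leave it alone. Origin: centre of its underside

How it is judged:
By the outcome, as a careful person would: the job done as asked, in the order asked, and still so for the second after the job is handed in, with the robot touching nothing.
It also fails if it takes over 58 s, if anything falls off the work surface, if the arm or the gripper's body presses on something with over 40 N, if the wrist force passes 120 N, or if a joint passes its speed limit or range.

## Working session

There is one attempt and no reset: what is moved stays moved. The work goes in short steps, Python scripts to look and compute and a shell command to move; the robot and the scene stay as the last step left them, time stands still between calls to the robot, and variables do not carry over. Pictures are saved under pics/ and viewed, and the job is handed in when it is done.

```bash
mkdir -p pics; ls; python3 - <<'E'
from bench import robot, snapshot, camera_info
import cv2
o=robot.get_obs(); print(o['time'],o['tool_pos'],o['ee_rot'],o['width'])
for n in ("scene","top"):
    cv2.imwrite(f"pics/{n}0.png",snapshot(n)[:,:,::-1])
    c=camera_info(n); print(n,{k:c[k] for k in c})
E
```

```text
pics
0.0 [0.21027921 0.50763287 0.20429785] [-1.57060337  0.00216871  1.1780545 ] 0.09389001285775331
scene {'fx': 518.4360217417467, 'fy': 518.4360217417467, 'cx': 273.8029337939828, 'cy': 204.56668788448476, 'dist': array([-0.01333236,  0.        ,  0.        ,  0.        ,  0.        ]), 'cam_to_world': array([[ 0.49458448, -0.64004565,  0.58798619, -0.26121547],
       [-0.86912633, -0.36606521,  0.33258935, -0.42741018],
       [ 0.00236892, -0.67552781, -0.7373307 ,  1.02189132],
       [ 0.        ,  0.        ,  0.        ,  1.        ]])}
top {'fx': 508.0525016267254, 'fy': 508.0525016267254, 'cx': 275.2161898387805, 'cy': 205.95523231986127, 'dist': array([-0.10653134,  0.        ,  0.        ,  0.        ,  0.        ]), 'cam_to_world': array([[-0.02767204, -0.9968809 ,  0.07391031,  0.39886572],
       [-0.99959893,  0.02804107,  0.00395979, -0.01722479],
       [-0.00601996, -0.07377109, -0.99725703,  1.63745539],
       [ 0.        ,  0.        ,  0.        ,  1.        ]])}
```

View pics/scene0.png

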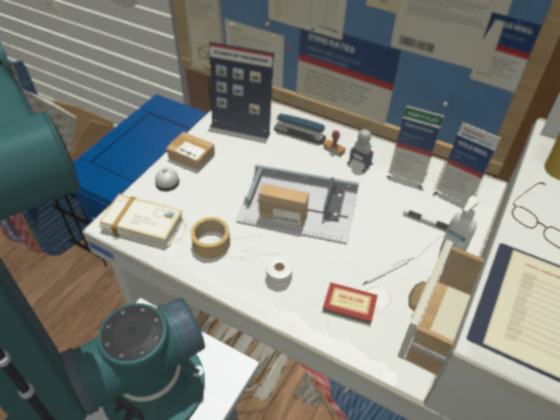

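View pics/top0.png

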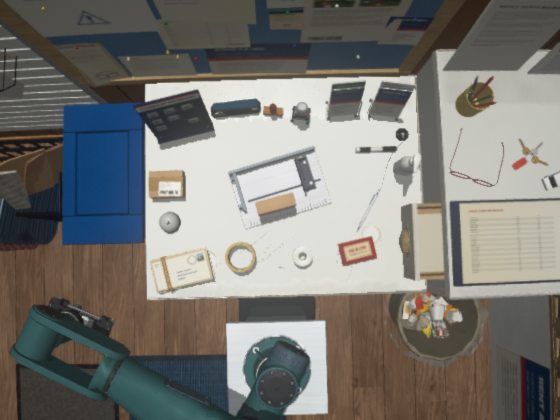

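The scene shows the gauge near (300,200), with the parcel standing on its near part. In the top view the gauge is at about (280,187), the parcel at (276,206) and the jaw at (306,173). I'll enlarge both crops.

```bash
python3 - <<'E'
import cv2
t=cv2.imread("pics/top0.png"); s=cv2.imread("pics/scene0.png")
cv2.imwrite("pics/topc.png",cv2.resize(t[135:240,215:345],None,fx=6,fy=5.7,interpolation=cv2.INTER_CUBIC)[:600,:800] if 0 else cv2.resize(t[140:240,215:345],None,fx=6,fy=6,interpolation=cv2.INTER_CUBIC))
cv2.imwrite("pics/scenec.png",cv2.resize(s[150:250,230:360],None,fx=6,fy=6,interpolation=cv2.INTER_CUBIC))
E
```

```text
(no output)
```

View pics/topc.png

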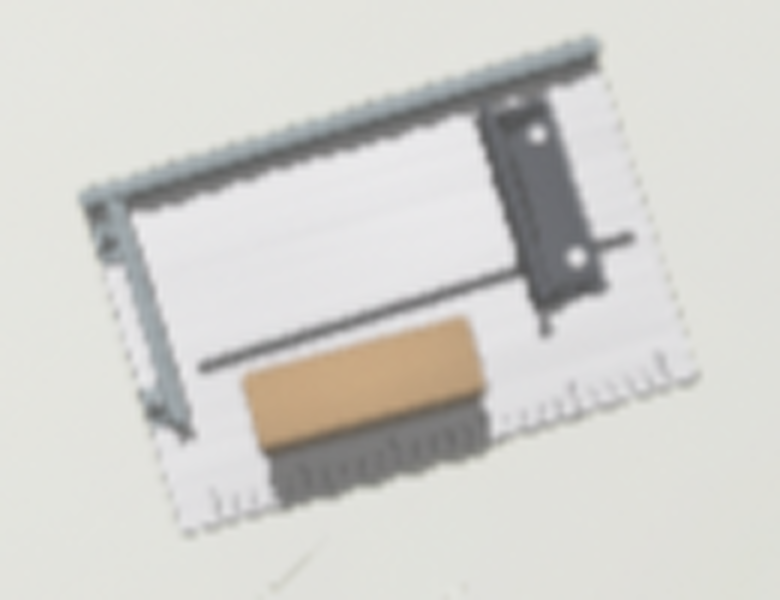

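View pics/scenec.png

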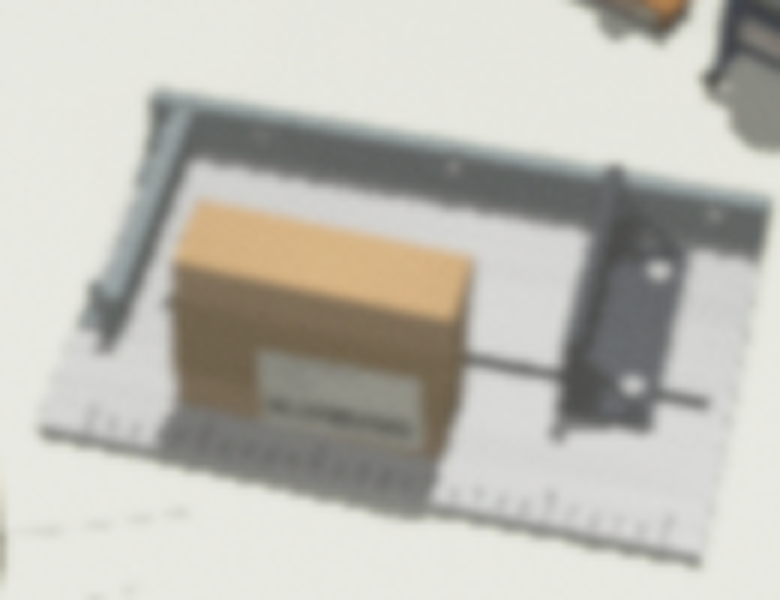

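In the top crop the gauge corners are near-left (185,532) and near-right (698,376). The far top edge of the rail runs from (85,193) to (598,42). The parcel's top face corners are (243,374), (465,318), (488,388) and (262,452). I'll cast these to world coordinates and cross-check them in the scene view.

```bash
cat > h.py <<'E'
import numpy as np, cv2
from bench import robot, snapshot, camera_info
def cast(name,px,z,c=None):
    c=c or camera_info(name)
    K=np.array([[c['fx'],0,c['cx']],[0,c['fy'],c['cy']],[0,0,1]])
    u=cv2.undistortPoints(np.array(px,float).reshape(-1,1,2),K,np.array(c['dist'],float)).reshape(-1,2)
    T=np.array(c['cam_to_world']); d=np.c_[u,np.ones(len(u))]@T[:3,:3].T; o=T[:3,3]
    return o+d*((z-o[2])/d[:,2])[:,None]
def proj(name,P,c=None):
    c=c or camera_info(name); T=np.linalg.inv(np.array(c['cam_to_world']))
    K=np.array([[c['fx'],0,c['cx']],[0,c['fy'],c['cy']],[0,0,1]])
    r,_=cv2.Rodrigues(T[:3,:3]); return cv2.projectPoints(np.array(P,float),r,T[:3,3],K,np.array(c['dist'],float))[0].reshape(-1,2)
def crop(px,off,f=6): return (np.array(px,float)+.5)/f-.5+np.array(off)
E
cat > m.py <<'E'
from h import *
T=lambda p,z:cast("top",crop(p,(215,140)),z)
S=lambda p,z:cast("scene",crop(p,(230,150)),z)
np.set_printoptions(precision=4,suppress=True)
n=T([(185,532),(698,376)],.008); r=T([(85,193),(598,42)],.036)
pt=T([(243,374),(465,318),(488,388),(262,452)],.098)
ns=S([(42,428),(698,558)],.008); rs=S([(155,90),(772,197)],.036); ps=S([(200,203),(473,258),(455,320),(175,262)],.098)
for a in(n,r,ns,rs,pt,ps):
    d=a[0]-a[1]; print(a[:,:2].tolist(),np.linalg.norm(d),np.degrees(np.arctan2(-d[0],d[1])))
for q in((n,r),(ns,rs)):
    c=(q[0].mean(0)+q[1].mean(0))/2; print('centre',c, np.linalg.norm(q[0].mean(0)[:2]-q[1].mean(0)[:2]))
print('parcel',pt.mean(0),ps.mean(0))
for p in(pt,ps): print([np.linalg.norm(p[i]-p[(i+1)%4]) for i in range(4)])
E
python3 m.py
```

```text
[[0.4506152819672205, 0.08680999912073709], [0.5265458854523709, -0.19036463357849057]] 0.28738690568216724 15.320038721994012
[[0.6308382296958259, 0.1339504209065466], [0.704106990405883, -0.14073962568193907]] 0.2842937441991505 14.93493825414621
[[0.4500109177639722, 0.08493612503987719], [0.5249063469146568, -0.1891935696305983]] 0.28417673164387214 15.28094752797629
[[0.6304474905804281, 0.1360199736031938], [0.7077763193846323, -0.1397327479364086]] 0.28639013809963393 15.664992316019116
[[0.5269941911661713, 0.049757853715116936], [0.552320714758711, -0.06357173139111905], [0.5163857819777745, -0.0741407941724529], [0.4871416058419785, 0.04112514546848614]] 0.11612505180896607 12.597284269775713
[[0.5245666648532148, 0.04867574305305511], [0.55287768512949, -0.06502804832191117], [0.5183145615918316, -0.07452197109945741], [0.49001014870347526, 0.040274778234829556]] 0.11717536448471377 13.981724687764663
centre [ 0.578  -0.0276  0.022 ] 0.1853193033221662
centre [ 0.5783 -0.027   0.022 ] 0.18848134958474846
parcel [ 0.5207 -0.0117  0.098 ] [ 0.5214 -0.0126  0.098 ]
[np.float64(0.11612505180896607), np.float64(0.03745696840437306), np.float64(0.11891786526493847), np.float64(0.04077685873989698)]
[np.float64(0.11717536448471377), np.float64(0.03584332683199821), np.float64(0.11823465416989078), np.float64(0.0355630288120159)]
```

The two views agree: gauge centre is about (0.578, -0.027) with yaw about 15.3°. The parcel is at about (0.521, -0.012), yaw about 14°, and the edge sizes match (118 and 37 measured, against 120 and 40). Next I'll work out the moves, with tool x along gauge +y (yaw 105.3°).

```bash
cat > g.py <<'E'
from h import *
from scipy.spatial.transform import Rotation as R
import sys
G=np.array([.5782,-.0273,0]); Y=np.radians(15.3)
Rg=R.from_euler('z',Y).as_matrix()
def g2w(p): return G+Rg@np.array(p,float)
def w2g(p): return Rg.T@(np.array(p,float)-G)
def plan(gt):
    o=robot.get_obs(); M=R.from_euler('xyz',o['ee_rot']).as_matrix()
    d=M.T@(g2w(gt)-o['tool_pos']); yaw=np.degrees(np.arctan2(M[1,0],M[0,0]))
    print('slide',np.round(d*1e3,1),'roll',round(yaw-(90+np.degrees(Y)),2))
def where():
    o=robot.get_obs(); print('t',round(o['time'],2),'g',np.round(w2g(o['tool_pos'])*1e3,1),'rot',np.round(np.degrees(o['ee_rot']),1),'Fg',np.round(Rg.T@o['wrist_force'],1),'w',round(o['width'],4),'q',np.round(o['joint_positions'],2))
if __name__=="__main__":
    where()
    if len(sys.argv)>1: plan([float(a)/1e3 for a in sys.argv[1:4]])
E
python3 g.py -125 29 200; python3 - <<'E'
from g import *
print([np.round(w2g(p)*1e3) for p in cast("top",crop([(485,115),(545,330),(600,285)],(215,140)),.02)])
E
```

```text
t 0.1 g [-213.7  613.1  204.5] rot [-90.    0.1  67.5] Fg [-0.4  0.3 -0.3] w 0.094 q [ 1.07  0.09  1.37 -0.    1.68 -0.1 ]
slide [-407.1    5.2 -428.1] roll -37.81
[array([ 74., -75.,  20.]), array([-46., -71.,  20.]), array([ -32., -107.,   20.])]
```

```bash
python3 -m creep '[{"slide":[-20,0,-21],"roll":-2,"grip":0.3},{"slide":[-45,0,-47],"roll":-5,"grip":0.3},{"slide":[-70,0,-74],"roll":-8,"grip":0.3},{"slide":[-97,0,-102],"roll":-11,"grip":0.3},{"slide":[-124,0,-130],"roll":-14,"grip":0.3},{"slide":[-151,0,-159],"roll":-16,"grip":0.3},{"slide":[-178,0,-187],"roll":-18,"grip":0.3},{"slide":[-205,0,-216],"roll":-20,"grip":0.3},{"slide":[-232,0,-244],"roll":-22,"grip":0.3},{"slide":[-259,0,-272],"roll":-24,"grip":0.3},{"slide":[-286,0,-301],"roll":-27,"grip":0.3},{"slide":[-313,0,-329],"roll":-30,"grip":0.3},{"slide":[-340,0,-358],"roll":-33,"grip":0.3},{"slide":[-365,2,-384],"roll":-35,"grip":0.3},{"slide":[-388,4,-408],"roll":-37,"grip":0.3},{"slide":[-402,5,-423],"roll":-37.8,"grip":0.3},{"slide":[-407,5,-428],"roll":-37.8,"grip":0.3},{"slide":[-407,5,-428],"roll":-37.8,"grip":0.3},{"slide":[-407,5,-428],"roll":-37.8,"grip":0.3}]'; python3 g.py -105 29 86; python3 -c "
from h import *
cv2.imwrite('pics/s1.png',snapshot('scene')[:,:,::-1]); cv2.imwrite('pics/w1.png',snapshot('wrist')[:,:,::-1])"
```

```text
time: 1.68
tool_pos: [0.4497, -0.031, 0.2002]
ee_rot: [-1.57, -0.001, 1.837]
wrist_force: [-0.0, 0.5, -0.7]
width: 0.0654
t 1.68 g [-124.9   30.3  200.2] rot [-9.000e+01 -1.000e-01  1.053e+02] Fg [ 0.1  0.5 -0.7] w 0.0654 q [-0.2  -0.13  1.6   0.    1.68 -2.03]
slide [ -1.4 114.2 -20. ] roll -0.03
```

View pics/s1.png

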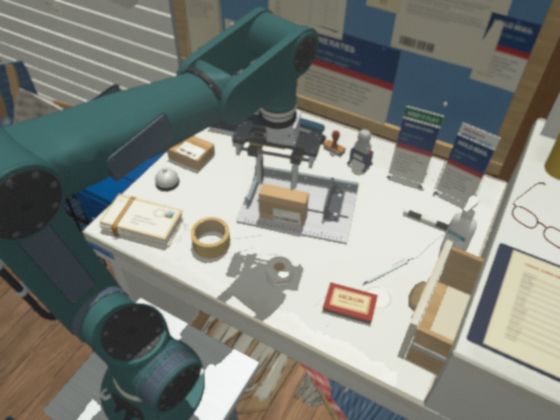

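View pics/w1.png

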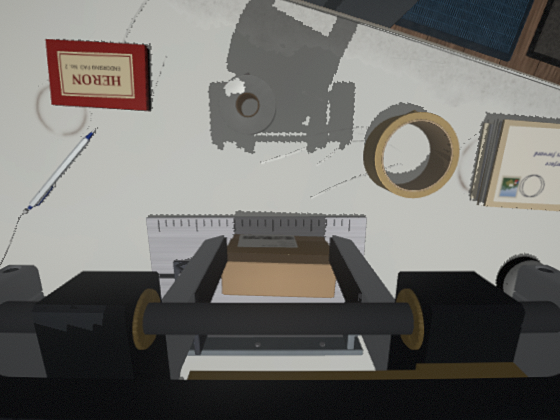

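The fingers are symmetric about the parcel, which hasn't moved, and nothing is in the way. I'll go down to z of about 87 mm, just short of the near face.

```bash
python3 -m creep '[{"slide":[-1,15,0],"roll":0,"grip":0.3},{"slide":[-1,40,0],"roll":0,"grip":0.3},{"slide":[-1,70,0],"roll":0,"grip":0.3},{"slide":[-1,98,0],"roll":0,"grip":0.3},{"slide":[-1,112,-5],"roll":0,"grip":0.3},{"slide":[-1,114,-15],"roll":0,"grip":0.3},{"slide":[-1,114,-25],"roll":0,"grip":0.3},{"slide":[-1,114,-30],"roll":0,"grip":0.3},{"slide":[-1,114,-30],"roll":0,"grip":0.3}]'; python3 g.py -40 29 86; python3 -c "
from h import *
cv2.imwrite('pics/s2.png',snapshot('scene')[:,:,::-1][120:270,200:390].repeat(4,0).repeat(4,1))"
```

```text
time: 2.53
tool_pos: [0.4819, -0.0242, 0.0885]
ee_rot: [-1.575, 0.001, 1.839]
wrist_force: [0.4, 0.2, -0.9]
width: 0.0663
t 2.53 g [-92.1  28.4  88.5] rot [-9.020e+01  1.000e-01  1.054e+02] Fg [ 0.4  0.1 -0.9] w 0.0663 q [-0.17 -0.01  1.71  0.    1.44 -2.01]
slide [  0.5   2.7 -52.1] roll 0.08
```

View pics/s2.png

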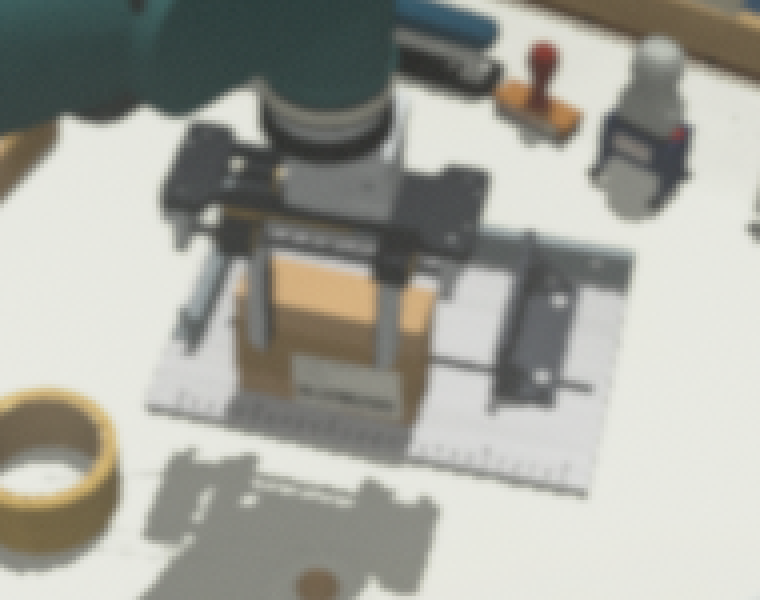

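The fingertips are in front of the parcel face and near its top. I'll push gently and check whether it tips or slides.

```bash
python3 -m creep '[{"slide":[0,0,-4],"roll":0,"grip":0.3},{"slide":[0,0,-9],"roll":0,"grip":0.3},{"slide":[0,0,-14],"roll":0,"grip":0.3},{"slide":[0,0,-19],"roll":0,"grip":0.3},{"slide":[0,0,-23],"roll":0,"grip":0.3},{"slide":[0,0,-27],"roll":0,"grip":0.3},{"slide":[0,0,-30],"roll":0,"grip":0.3}]'; python3 g.py ; python3 -c "
from h import *
cv2.imwrite('pics/s3.png',snapshot('scene')[:,:,::-1][120:270,200:390].repeat(4,0).repeat(4,1))"
```

```text
time: 3.17
tool_pos: [0.5088, -0.0168, 0.0865]
ee_rot: [-1.571, -0.0, 1.838]
wrist_force: [0.5, 1.0, 1.3]
width: 0.0658
t 3.17 g [-64.2  28.5  86.5] rot [-90.   -0.  105.3] Fg [0.8 0.9 1.3] w 0.0658 q [-0.14  0.05  1.65  0.    1.44 -1.98]
```

View pics/s3.png

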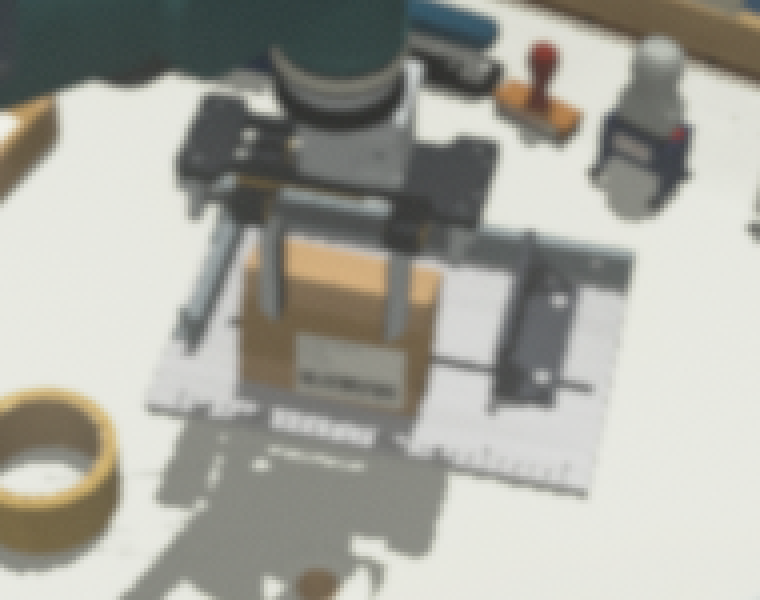

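The top edge moved forward while the base rose only slightly, so it's tipping and not sliding. I'll carry on past 24°.

```bash
python3 -m creep '[{"slide":[0,0,-5],"roll":0,"grip":0.3},{"slide":[0,0,-10],"roll":0,"grip":0.3},{"slide":[0,0,-15],"roll":0,"grip":0.3},{"slide":[0,0,-20],"roll":0,"grip":0.3},{"slide":[0,0,-24],"roll":0,"grip":0.3},{"slide":[0,0,-28],"roll":0,"grip":0.3},{"slide":[0,0,-30],"roll":0,"grip":0.3},{"slide":[0,0,-30],"roll":0,"grip":0.3},{"slide":[0,0,-30],"roll":0,"grip":0.3},{"slide":[0,0,-30],"roll":0,"grip":0.3}]'; python3 g.py ; python3 -c "
from h import *
cv2.imwrite('pics/s4.png',snapshot('scene')[:,:,::-1][120:270,200:390].repeat(4,0).repeat(4,1))"
```

```text
time: 4.05
tool_pos: [0.5371, -0.0089, 0.0864]
ee_rot: [-1.571, -0.0, 1.838]
wrist_force: [0.1, -0.6, -0.9]
width: 0.0659
t 4.05 g [-34.8  28.6  86.4] rot [-90.   -0.  105.3] Fg [-0.  -0.6 -0.9] w 0.0659 q [-0.12  0.11  1.58  0.    1.45 -1.96]
```

View pics/s4.png

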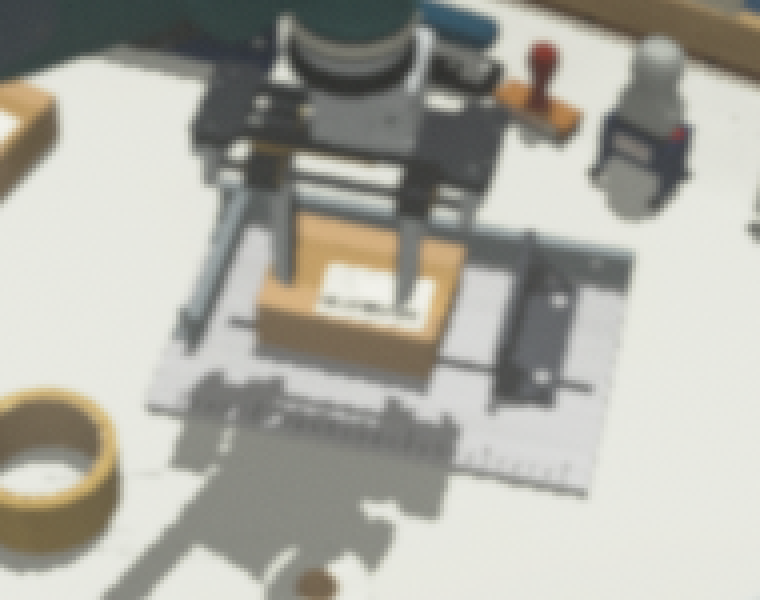

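It fell flat with the label up. Next I'll find the parcel's near top edge, (258,292) to (438,337) in this crop, and back off.

```bash
python3 - <<'E'
from g import *
for p in cast("scene",crop([(258,292),(438,337),(465,248)],(200,120),4),.048): print(np.round(w2g(p)*1e3))
E
python3 -m creep '[{"slide":[0,0,8],"roll":0,"grip":0.3},{"slide":[0,0,20],"roll":0,"grip":0.3},{"slide":[0,0,32],"roll":0,"grip":0.3},{"slide":[0,0,42],"roll":0,"grip":0.3},{"slide":[0,15,47],"roll":0,"grip":0.3},{"slide":[0,35,47],"roll":0,"grip":0.3},{"slide":[0,52,47],"roll":0,"grip":0.3},{"slide":[0,62,47],"roll":0,"grip":0.3},{"slide":[0,66,47],"roll":0,"grip":0.3},{"slide":[0,66,47],"roll":0,"grip":0.3}]'; python3 g.py -40 29 20; python3 -c "
from h import *
cv2.imwrite('pics/t5.png',cv2.resize(snapshot('top')[:,:,::-1][135:240,215:345],None,fx=5,fy=5,interpolation=2));cv2.imwrite('pics/s5.png',cv2.resize(snapshot('scene')[:,:,::-1][120:270,200:390],None,fx=4,fy=4,interpolation=2))"
```

```text
[-16.  89.  48.]
[-25. -32.  48.]
[ 58. -33.  48.]
time: 4.93
tool_pos: [0.491, -0.0213, 0.0196]
ee_rot: [-1.569, -0.001, 1.838]
wrist_force: [-1.1, -0.3, 0.8]
width: 0.0658
t 4.93 g [-82.6  28.8  19.6] rot [-8.990e+01 -1.000e-01  1.053e+02] Fg [-1.2  0.   0.8] w 0.0658 q [-0.16  0.08  1.76  0.    1.3  -2.  ]
slide [  0.2  -0.5 -42.6] roll -0.01
```

View pics/s5.png

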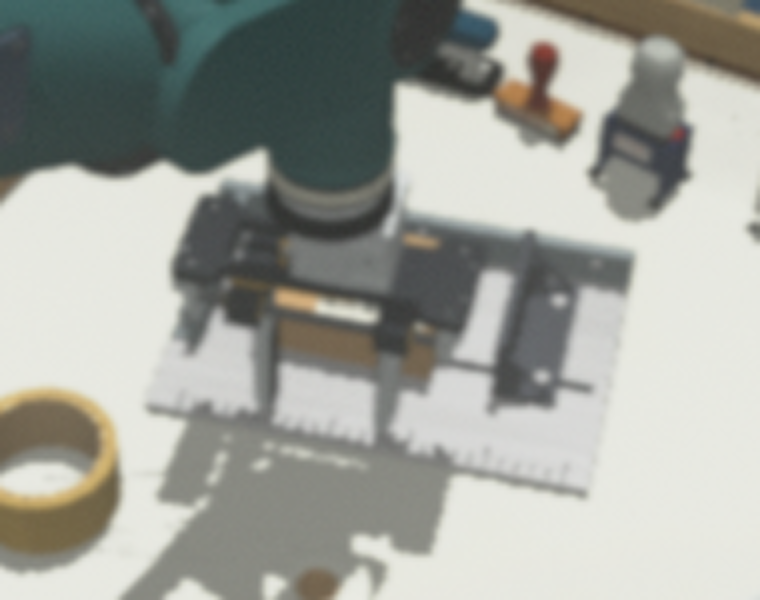

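View pics/t5.png

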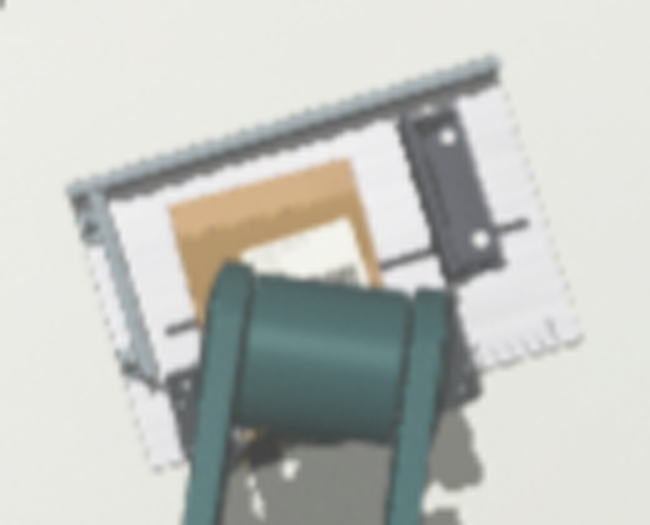

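It's clear now: the fingers are low, ahead of the near side, with the parcel edge at gauge x of about -20 mm. I'll push towards the rail.

```bash
python3 -m creep '[{"slide":[0,0,-10],"roll":0,"grip":0.3},{"slide":[0,0,-22],"roll":0,"grip":0.3},{"slide":[0,0,-34],"roll":0,"grip":0.3},{"slide":[0,0,-42],"roll":0,"grip":0.3},{"slide":[0,0,-47],"roll":0,"grip":0.3},{"slide":[0,0,-51],"roll":0,"grip":0.3},{"slide":[0,0,-55],"roll":0,"grip":0.3},{"slide":[0,0,-58],"roll":0,"grip":0.3},{"slide":[0,0,-61],"roll":0,"grip":0.3},{"slide":[0,0,-64],"roll":0,"grip":0.3},{"slide":[0,0,-66],"roll":0,"grip":0.3},{"slide":[0,0,-66],"roll":0,"grip":0.3}]'; python3 g.py
```

```text
time: 6.03
tool_pos: [0.5561, -0.0037, 0.0204]
ee_rot: [-1.572, -0.0, 1.838]
wrist_force: [-1.5, -0.4, 0.8]
width: 0.066
t 6.03 g [-15.1  28.6  20.4] rot [-90.   -0.  105.3] Fg [-1.6  0.   0.8] w 0.066 q [-0.11  0.21  1.61  0.    1.32 -1.95]
```

```bash
python3 -m creep '[{"slide":[0,0,-1.5],"roll":0,"grip":0.3},{"slide":[0,0,-3],"roll":0,"grip":0.3},{"slide":[0,0,-3],"roll":0,"grip":0.3}]'|grep force; python3 g.py;python3 -m creep '[{"slide":[0,0,-1],"roll":0,"grip":0.3},{"slide":[0,0,-2],"roll":0,"grip":0.3},{"slide":[0,0,-2],"roll":0,"grip":0.3}]'|grep force; python3 g.py; python3 -c "
from h import *
cv2.imwrite('pics/t6.png',cv2.resize(snapshot('top')[:,:,::-1][135:240,215:345],None,fx=5,fy=5,interpolation=2));cv2.imwrite('pics/s6.png',cv2.resize(snapshot('scene')[:,:,::-1][120:270,200:390],None,fx=4,fy=4,interpolation=2))"
```

```text
wrist_force: [-3.9, -1.5, 3.1]
t 6.28 g [-13.2  28.5  20.4] rot [-89.9  -0.  105.3] Fg [-4.1 -0.4  3.1] w 0.0659 q [-0.11  0.21  1.6  -0.    1.32 -1.94]
wrist_force: [-10.2, -2.3, 7.6]
t 6.53 g [-13.3  28.5  20.4] rot [-89.6  -0.  105.3] Fg [-10.4   0.5   7.6] w 0.066 q [-0.11  0.22  1.6  -0.    1.33 -1.94]
```

View pics/t6.png

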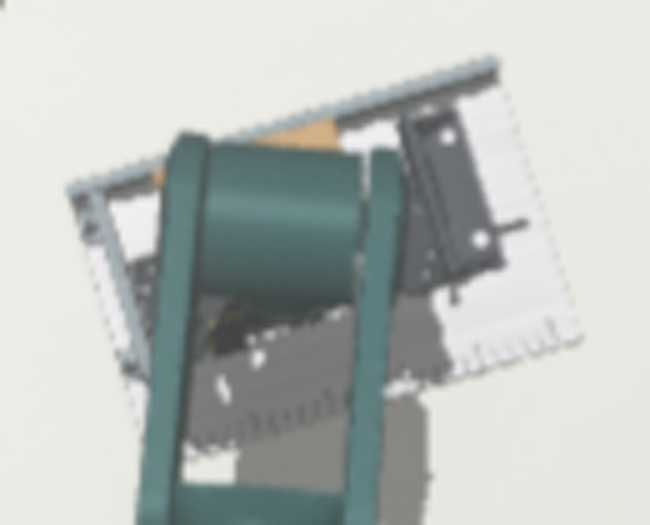

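View pics/s6.png

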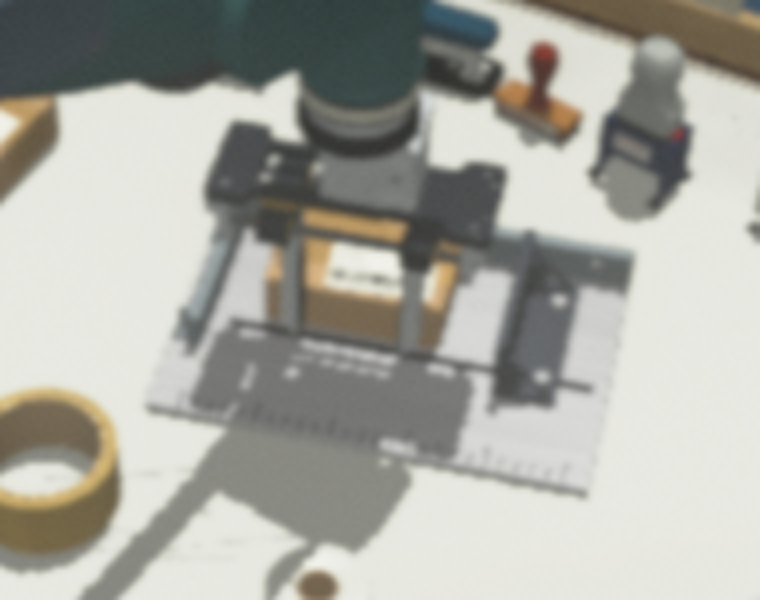

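TCP stopped at x = -13.3 mm, exactly where the parcel would be seated, with the force climbing to 10 N. It's against the rail. Now I'll back off, rise, shut the fingers and move to the right of the jaw pad.

```bash
python3 -m creep '[{"slide":[0,0,6],"roll":0,"grip":0.3},{"slide":[0,0,15],"roll":0,"grip":0.3},{"slide":[0,-10,20],"roll":0,"grip":0.3},{"slide":[0,-35,20],"roll":0,"grip":0.3},{"slide":[0,-65,20],"roll":0,"grip":0.5},{"slide":[-15,-80,18],"roll":0,"grip":1},{"slide":[-40,-85,10],"roll":0,"grip":1},{"slide":[-70,-85,0],"roll":0,"grip":1},{"slide":[-100,-85,-10],"roll":0,"grip":1},{"slide":[-130,-85,-20],"roll":0,"grip":1},{"slide":[-150,-85,-28],"roll":0,"grip":1},{"slide":[-158,-85,-31],"roll":0,"grip":1},{"slide":[-158,-85,-31],"roll":0,"grip":1},{"slide":[-158,-85,-31],"roll":0,"grip":1}]'; python3 g.py -128 20 34; python3 -c "
from h import *
cv2.imwrite('pics/t7.png',cv2.resize(snapshot('top')[:,:,::-1][135:240,215:345],None,fx=5,fy=5,interpolation=2));cv2.imwrite('pics/s7.png',cv2.resize(snapshot('scene')[:,:,::-1][120:270,200:390],None,fx=4,fy=4,interpolation=2))"
```

```text
time: 7.8
tool_pos: [0.6317, -0.1462, 0.1056]
ee_rot: [-1.571, -0.001, 1.838]
wrist_force: [-0.8, 0.6, -0.3]
width: 0.0024
t 7.8 g [  20.2 -128.8  105.6] rot [-9.000e+01 -1.000e-01  1.053e+02] Fg [-0.6  0.8 -0.3] w 0.0024 q [-0.32  0.34  1.27  0.    1.53 -2.15]
slide [148.7  71.7 148.3] roll -0.02
```

View pics/t7.png

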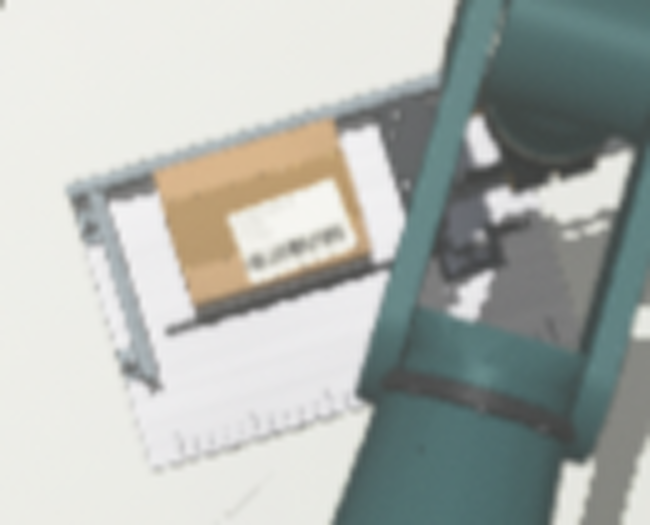

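View pics/s7.png

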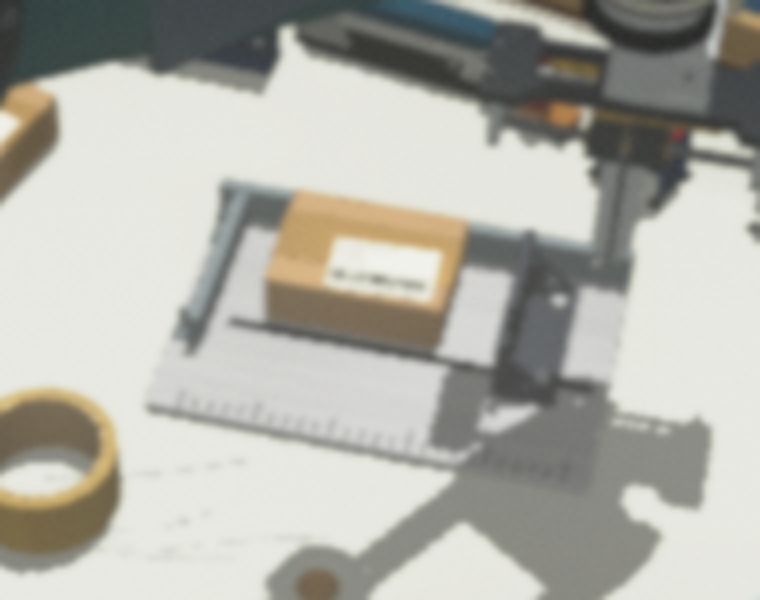

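The parcel is flush with the rail, and the fingers are to the right of the jaw. I'll go down to pad height and approach.

```bash
python3 -m creep '[{"slide":[0,12,0],"roll":0,"grip":1},{"slide":[0,32,0],"roll":0,"grip":1},{"slide":[0,52,0],"roll":0,"grip":1},{"slide":[0,65,0],"roll":0,"grip":1},{"slide":[0,70,0],"roll":0,"grip":1},{"slide":[5,71,0],"roll":0,"grip":1},{"slide":[13,71,0],"roll":0,"grip":1},{"slide":[21,71,0],"roll":0,"grip":1},{"slide":[28,71,0],"roll":0,"grip":1},{"slide":[34,71,0],"roll":0,"grip":1},{"slide":[40,71,0],"roll":0,"grip":1},{"slide":[45,71,0],"roll":0,"grip":1},{"slide":[50,71,0],"roll":0,"grip":1}]'; python3 g.py 20 -25 34; python3 -c "
from h import *
cv2.imwrite('pics/t8.png',cv2.resize(snapshot('top')[:,:,::-1][135:240,215:345],None,fx=5,fy=5,interpolation=2));cv2.imwrite('pics/s8.png',cv2.resize(snapshot('scene')[:,:,::-1][120:270,200:390],None,fx=4,fy=4,interpolation=2))"
```

```text
time: 8.98
tool_pos: [0.6195, -0.099, 0.0356]
ee_rot: [-1.573, 0.003, 1.838]
wrist_force: [0.5, -2.2, 2.8]
width: 0.0004
t 8.98 g [ 20.9 -80.1  35.6] rot [-9.010e+01  1.000e-01  1.053e+02] Fg [-0.1 -2.3  2.8] w 0.0004 q [-0.25  0.34  1.41 -0.    1.39 -2.09]
slide [55.1  1.5  1. ] roll -0.01
```

View pics/s8.png

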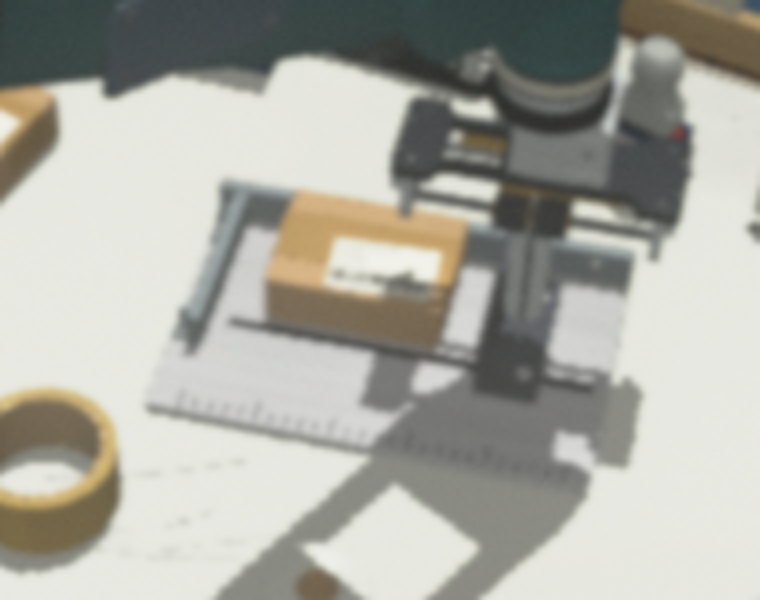

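The jaw is moving at about 2.3 N, as expected. I'll continue to just short of snug.

```bash
python3 -m creep '[{"slide":[4,0,0],"roll":0,"grip":1},{"slide":[9,0,0],"roll":0,"grip":1},{"slide":[14,0,0],"roll":0,"grip":1},{"slide":[19,0,0],"roll":0,"grip":1},{"slide":[23,0,0],"roll":0,"grip":1},{"slide":[27,0,0],"roll":0,"grip":1},{"slide":[31,0,0],"roll":0,"grip":1},{"slide":[35,0,0],"roll":0,"grip":1},{"slide":[39,0,0],"roll":0,"grip":1},{"slide":[43,0,0],"roll":0,"grip":1},{"slide":[46,0,0],"roll":0,"grip":1},{"slide":[49,0,0],"roll":0,"grip":1},{"slide":[52,0,0],"roll":0,"grip":1},{"slide":[54,0,0],"roll":0,"grip":1},{"slide":[54,0,0],"roll":0,"grip":1}]'; python3 g.py 20 -20 34;  python3 -c "
from h import *
cv2.imwrite('pics/s9.png',cv2.resize(snapshot('scene')[:,:,::-1][120:270,200:390],None,fx=4,fy=4,interpolation=2))"
```

```text
time: 10.33
tool_pos: [0.6044, -0.0458, 0.0345]
ee_rot: [-1.571, -0.001, 1.838]
wrist_force: [1.2, -2.8, 2.2]
width: 0.0006
t 10.33 g [ 20.4 -24.8  34.5] rot [-90.   -0.  105.3] Fg [ 0.5 -3.   2.2] w 0.0006 q [-0.17  0.3   1.47  0.    1.37 -2.01]
slide [4.8 0.5 0.4] roll 0.02
```

View pics/s9.png

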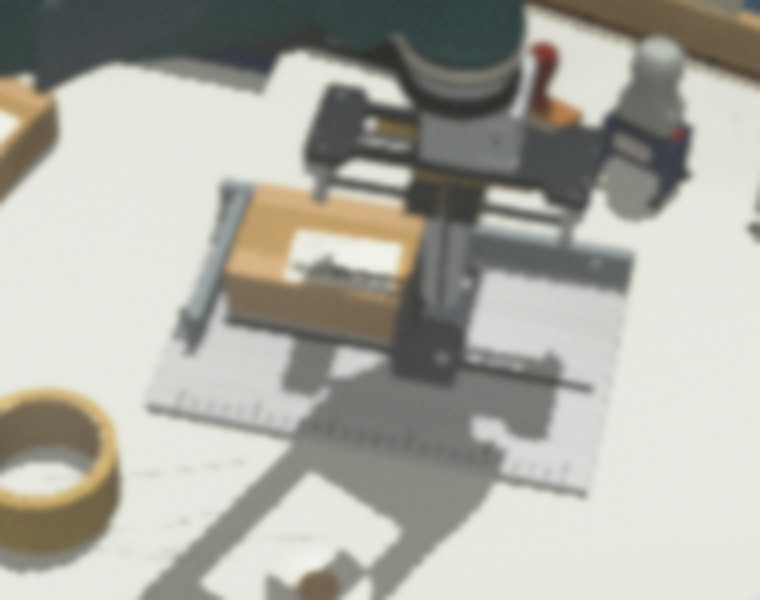

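A few millimetres are left. I'll advance in small steps until the force rises.

```bash
python3 -m creep '[{"slide":[1.5,0,0],"roll":0,"grip":1},{"slide":[3,0,0],"roll":0,"grip":1},{"slide":[3,0,0],"roll":0,"grip":1}]'|grep force; python3 g.py;python3 -m creep '[{"slide":[1,0,0],"roll":0,"grip":1},{"slide":[2,0,0],"roll":0,"grip":1},{"slide":[2,0,0],"roll":0,"grip":1}]'|grep force; python3 g.py
```

```text
wrist_force: [1.1, -2.7, 1.3]
t 10.63 g [ 20.3 -22.3  34.4] rot [-90.   -0.  105.3] Fg [ 0.3 -2.9  1.3] w 0.0005 q [-0.17  0.3   1.47  0.    1.37 -2.  ]
wrist_force: [0.7, -3.5, 2.5]
t 10.88 g [ 20.3 -20.3  34.4] rot [-90.   -0.  105.3] Fg [-0.3 -3.5  2.5] w 0.0003 q [-0.16  0.3   1.47  0.    1.37 -2.  ]
```

```bash
python3 -m creep '[{"slide":[1,0,0],"roll":0,"grip":1},{"slide":[2,0,0],"roll":0,"grip":1},{"slide":[2,0,0],"roll":0,"grip":1}]'|grep force; python3 g.py;python3 -m creep '[{"slide":[1,0,0],"roll":0,"grip":1},{"slide":[2,0,0],"roll":0,"grip":1},{"slide":[2,0,0],"roll":0,"grip":1}]'|grep force; python3 g.py
```

```text
wrist_force: [1.0, -3.8, 1.9]
t 11.13 g [ 20.3 -18.2  34.5] rot [-90.   -0.  105.3] Fg [-0.1 -4.   1.9] w 0.0009 q [-0.16  0.3   1.47  0.    1.37 -2.  ]
wrist_force: [2.8, -6.2, 0.6]
t 11.38 g [ 20.3 -18.   34.5] rot [-90.    0.2 105.3] Fg [ 1.1 -6.8  0.6] w 0.0001 q [-0.16  0.29  1.47 -0.    1.37 -1.99]
```

It stopped at y = -18.0 with the force rising, so it's snug. One more small press, then I'll retreat and look.

```bash
python3 -m creep '[{"slide":[1,0,0],"roll":0,"grip":1},{"slide":[1.5,0,0],"roll":0,"grip":1},{"slide":[1.5,0,0],"roll":0,"grip":1}]'|grep force; python3 g.py; python3 -m creep '[{"slide":[-3,0,0],"roll":0,"grip":1},{"slide":[-10,0,0],"roll":0,"grip":1},{"slide":[-22,0,0],"roll":0,"grip":1},{"slide":[-35,-5,0],"roll":0,"grip":1},{"slide":[-45,-30,0],"roll":0,"grip":1},{"slide":[-50,-60,10],"roll":0,"grip":1},{"slide":[-50,-80,40],"roll":0,"grip":0.5},{"slide":[-50,-85,75],"roll":0,"grip":0.3},{"slide":[-50,-85,105],"roll":0,"grip":0.3},{"slide":[-50,-85,130],"roll":0,"grip":0.3},{"slide":[-50,-85,145],"roll":0,"grip":0.3},{"slide":[-50,-85,150],"roll":0,"grip":0.3},{"slide":[-50,-85,150],"roll":0,"grip":0.3}]'; python3 g.py -80 62 100; python3 -c "
from h import *
cv2.imwrite('pics/t10.png',cv2.resize(snapshot('top')[:,:,::-1][135:240,215:345],None,fx=6,fy=5.7,interpolation=2));cv2.imwrite('pics/s10.png',cv2.resize(snapshot('scene')[:,:,::-1][150:250,230:360],None,fx=6,fy=6,interpolation=2))"
```

```text
wrist_force: [3.3, -10.5, -0.4]
t 11.63 g [ 20.3 -18.   34.6] rot [-90.    0.3 105.3] Fg [  0.5 -11.   -0.4] w 0.0004 q [-0.16  0.29  1.47 -0.01  1.37 -1.99]
time: 12.72
tool_pos: [0.4697, -0.1247, 0.1198]
ee_rot: [-1.571, -0.0, 1.836]
wrist_force: [-0.1, 0.4, 0.1]
width: 0.0434
t 12.72 g [-130.4  -65.3  119.8] rot [-90.   -0.  105.2] Fg [0.  0.4 0.1] w 0.0434 q [-0.38 -0.02  1.65  0.    1.51 -2.21]
slide [127.4  19.9 -50.1] roll -0.09
```

View pics/t10.png

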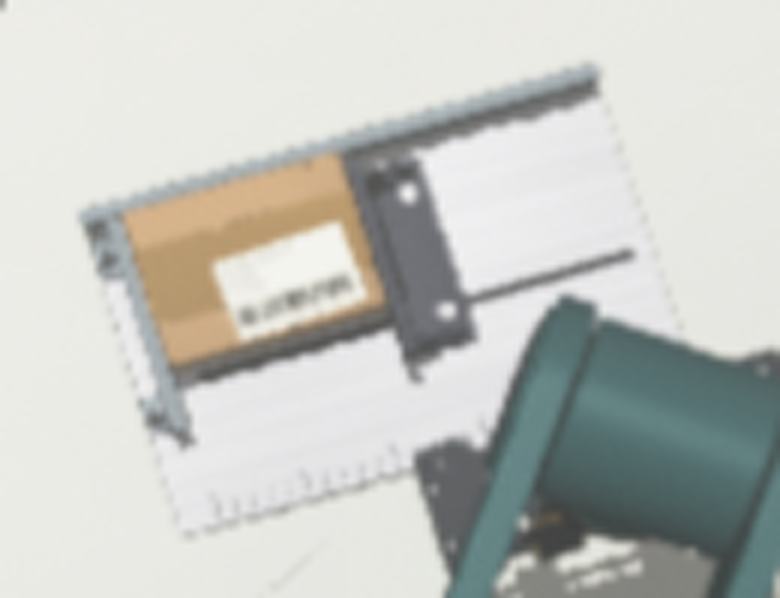

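View pics/s10.png

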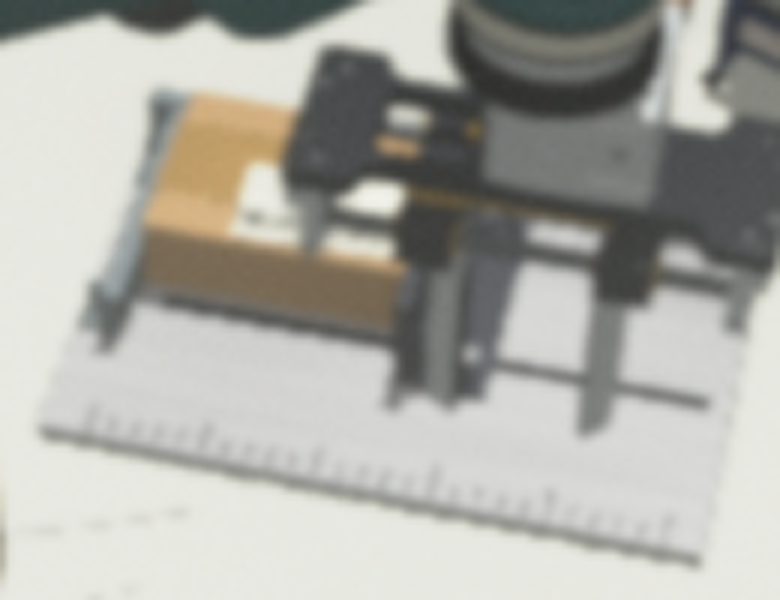

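The views show the parcel flush with the rail and the stop, with the jaw against it. To check the rail contact by touch, I'll make one light square press on the near side: if it's still seated, contact comes at x of about -13.

```bash
python3 -m creep '[{"slide":[15,0,0],"roll":0,"grip":0.3},{"slide":[40,0,0],"roll":0,"grip":0.3},{"slide":[70,0,0],"roll":0,"grip":0.3},{"slide":[100,0,-15],"roll":0,"grip":0.3},{"slide":[120,10,-35],"roll":0,"grip":0.3},{"slide":[127,35,-50],"roll":0,"grip":0.3},{"slide":[127,65,-60],"roll":0,"grip":0.3},{"slide":[127,90,-65],"roll":0,"grip":0.3},{"slide":[127,99,-70],"roll":0,"grip":0.3},{"slide":[127,99,-80],"roll":0,"grip":0.3},{"slide":[127,99,-90],"roll":0,"grip":0.3},{"slide":[127,99,-100],"roll":0,"grip":0.3},{"slide":[127,99,-107],"roll":0,"grip":0.3},{"slide":[127,99,-111],"roll":0,"grip":0.3},{"slide":[127,99,-113],"roll":0,"grip":0.3},{"slide":[127,99,-113],"roll":0,"grip":0.3}]'; python3 g.py -13 62 20
```

```text
time: 14.15
tool_pos: [0.5466, 0.0281, 0.0213]
ee_rot: [-1.572, 0.0, 1.838]
wrist_force: [-0.1, 0.2, 1.1]
width: 0.0658
t 14.15 g [-15.9  61.8  21.3] rot [-90.1   0.  105.3] Fg [-0.1  0.2  1.1] w 0.0658 q [-0.05  0.19  1.63  0.    1.32 -1.89]
slide [ 0.2  1.3 -2.9] roll -0.01
```

```bash
python3 -m creep '[{"slide":[0,0,-1],"roll":0,"grip":0.3},{"slide":[0,0,-2],"roll":0,"grip":0.3},{"slide":[0,0,-2],"roll":0,"grip":0.3}]'|grep force; python3 g.py; python3 -m creep '[{"slide":[0,0,-1],"roll":0,"grip":0.3},{"slide":[0,0,-2],"roll":0,"grip":0.3},{"slide":[0,0,-2],"roll":0,"grip":0.3}]'|grep force; python3 g.py;python3 -m creep '[{"slide":[0,0,-1],"roll":0,"grip":0.3},{"slide":[0,0,-2],"roll":0,"grip":0.3},{"slide":[0,0,-2],"roll":0,"grip":0.3}]'|grep force; python3 g.py
```

```text
wrist_force: [0.6, 0.0, 0.2]
t 14.4 g [-14.8  62.   20.6] rot [-90.   -0.  105.3] Fg [ 0.6 -0.1  0.2] w 0.066 q [-0.05  0.19  1.63  0.    1.32 -1.89]
wrist_force: [-2.6, -0.4, 1.2]
t 14.65 g [-13.5  62.1  20.5] rot [-89.9  -0.  105.3] Fg [-2.7  0.3  1.2] w 0.0659 q [-0.05  0.2   1.62 -0.    1.32 -1.89]
wrist_force: [-8.5, -3.4, 6.0]
t 14.9 g [-13.3  62.1  20.5] rot [-89.6  -0.  105.3] Fg [-9.1 -1.   6. ] w 0.0658 q [-0.05  0.2   1.62 -0.    1.33 -1.89]
```

Contact came at x = -13.3 with the force rising at once, so it's still seated on the rail. I'll retreat well clear for a last look.

```bash
python3 -m creep '[{"slide":[0,0,6],"roll":0,"grip":0.3},{"slide":[0,0,18],"roll":0,"grip":0.3},{"slide":[0,-5,30],"roll":0,"grip":0.3},{"slide":[0,-30,45],"roll":0,"grip":0.3},{"slide":[0,-65,60],"roll":0,"grip":0.3},{"slide":[0,-100,75],"roll":0,"grip":0.3},{"slide":[20,-135,90],"roll":0,"grip":0.3},{"slide":[50,-165,100],"roll":0,"grip":0.3},{"slide":[85,-180,110],"roll":0,"grip":0.3},{"slide":[120,-185,120],"roll":0,"grip":0.3},{"slide":[155,-185,130],"roll":0,"grip":0.3},{"slide":[190,-185,140],"roll":0,"grip":0.3},{"slide":[220,-185,150],"roll":0,"grip":0.3},{"slide":[245,-185,155],"roll":0,"grip":0.3},{"slide":[260,-185,160],"roll":0,"grip":0.3},{"slide":[265,-185,160],"roll":0,"grip":0.3},{"slide":[265,-185,160],"roll":0,"grip":0.3}]'; python3 g.py; python3 -c "
from h import *
t=snapshot('top')[:,:,::-1];s=snapshot('scene')[:,:,::-1]
cv2.imwrite('pics/s11f.png',s);cv2.imwrite('pics/t11f.png',t)
cv2.imwrite('pics/t11.png',cv2.resize(t[140:240,215:345],None,fx=6,fy=6,interpolation=2));cv2.imwrite('pics/s11.png',cv2.resize(s[150:250,230:360],None,fx=6,fy=6,interpolation=2))"
```

```text
time: 16.32
tool_pos: [0.3271, 0.244, 0.2055]
ee_rot: [-1.572, -0.0, 1.84]
wrist_force: [-0.5, 0.2, 0.2]
width: 0.0658
t 16.32 g [-170.6  328.   205.5] rot [-90.1  -0.  105.4] Fg [-0.4  0.3  0.2] w 0.0658 q [ 0.5  -0.24  1.67  0.    1.7  -1.34]
```

View pics/t11.png

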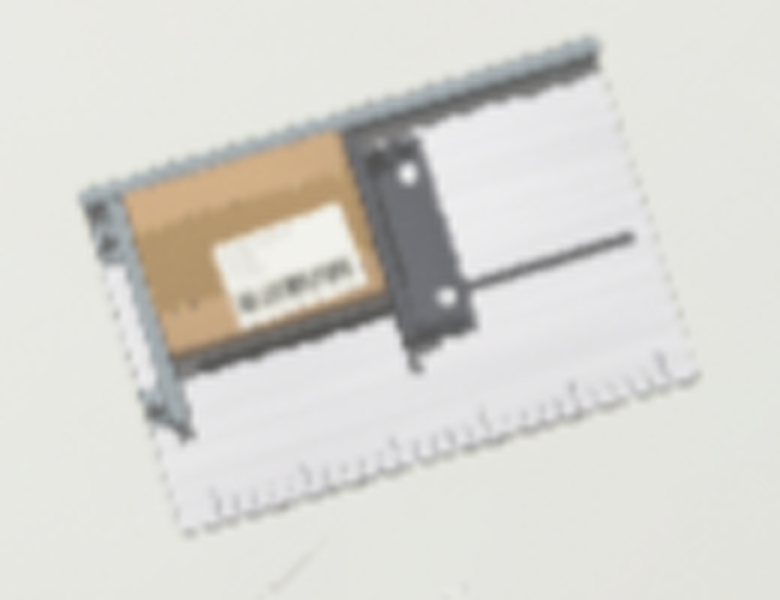

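View pics/s11.png

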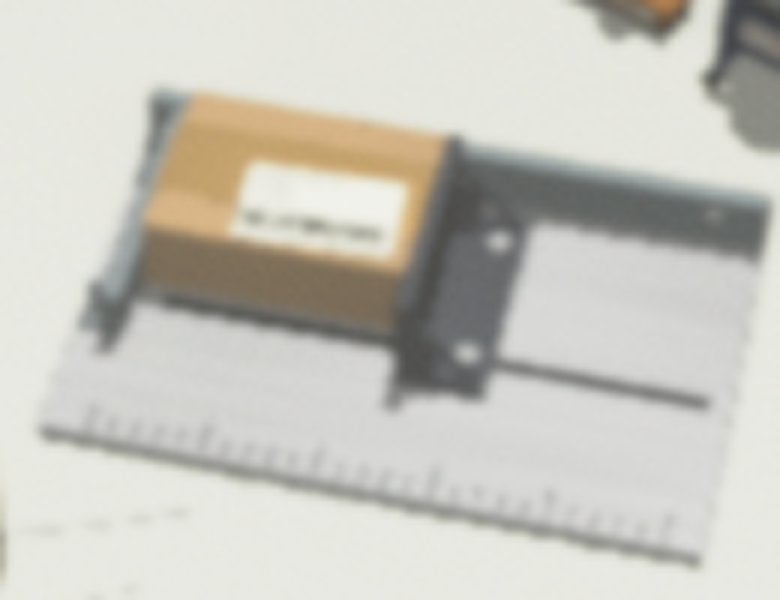

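View pics/s11f.png

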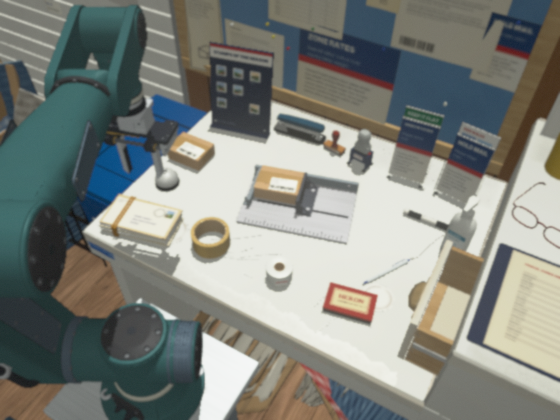

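Both views show the parcel flat with its label up, flush with the rail, stop and jaw, and the other items where they were. One numeric check on the top-view corners, (125,195), (340,130), (385,295) and (175,355).

```bash
python3 - <<'E'
from g import *
P=[w2g(p)*1e3 for p in cast("top",crop([(125,195),(340,130),(385,295),(175,355)],(215,140)),.048)]
S=[w2g(p)*1e3 for p in cast("scene",crop([(148,215),(402,275),(445,140),(195,95)],(230,150)),.048)]
print(np.round(P),np.round(np.mean(P,0)),np.round(S),np.round(np.mean(S,0)))
E
```

```text
[[ 84. 121.  48.]
 [ 84.   3.  48.]
 [ -6.   6.  48.]
 [ -5. 120.  48.]] [39. 62. 48.] [[  3. 121.  48.]
 [ -4.   5.  48.]
 [ 82.   5.  48.]
 [ 83. 121.  48.]] [41. 63. 48.]
```

The measured centre is (39..41, 62..63) against the expected (40, 62). I'll hand in the job.

```bash
python3 -c "
from bench import ticket
print(ticket.close_job())"
```

```text
the job is handed in; nothing more can be done
None
```

The parcel is lying flat on the gauge, label up, snug against the rear rail and between the jaw and the end stop. I handed the job in shortly after 16.3 s on the robot's clock, with the arm well clear.

**What I did:** I tipped the parcel over with two spread fingers near its top edge, then pushed it squarely back to the rail. Then I slid the jaw along by its rubber pad until the parcel met the end stop.

**Last checks:**
- **Rail:** a second light press on the near side met contact at the same point as the first (gauge x = -13.3 mm), with the force rising to about 9 N.
- **Jaw:** it stopped hard at about 11 N, and its face reads at about 0.103–0.105, against the expected 0.102. That reading comes from where the arm stopped and the jaw-side parcel edge in the pictures, good to about 3 mm.
- **Parcel position:** the two camera views put its middle at gauge (39, 62) and (41, 63), against the target (40, 62).
- **Disagreement:** one corner in the scene view read 3 mm where about -5 mm was expected. I put this down to picking that corner by eye, because the top view and the touch check both show the parcel square.
- **Other things on the counter:** they look unmoved in the final scene picture; I did not measure them.

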